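# Rock the angle gauge on the proud stud until its pointer hangs on the mark

### The arm

A 7-joint arm with a two-finger parallel gripper is mounted at the origin on the work surface. World frame = base frame: x ahead of the robot, y to its left, z up, the work surface at z = 0. Lengths are in mm, angles in rad, forces in N, time in s.
With the tool pointing down it reaches from about 400 to 850 mm from the base axis. Payload 6.9 kg.
Tool frame: the origin (TCP) lies midway between the tips of the shut fingers; the grasp point (between the pads) lies 19 mm behind it; y points along the fingers, z is the direction in which the jaws open and shut, and the axes are right-handed (so a half turn about y gives the same grasp; the last joint's range is limited). The gripper opens to 85 mm and grips with 20 to 120 N. Pads are 22 mm wide; open, the fingers measure 114 mm over their backs; the gripper's body (76 mm by 85 mm) begins 54 mm behind the grasp point. The pads swing forward as they close: fully open they stand 13 mm farther back than shut.
Start: joints at [-1.05, 0.507, -0.238, 1.5, 0.126, 1.149, -0.155], TCP at [252.468, 571.727, 231.275] pointing down, gripper open.
Joint ranges: [-3.08, 3.08], [-0.24, 2.05], [-1.43, 1.35], [0, 2.5], [-1.52, 4.66], [0.17, 1.96], [-2.89, 2.89]. Speed limits (rad/s): [2.39, 2.39, 3.14, 3.14, 3.14, 3.14, 3.14].

### API

Orientations are given as [roll, pitch, yaw] about the fixed x, y, z axes, in that order (R = Rz(yaw) Ry(pitch) Rx(roll)).
In Python, from bench import bot gives the robot as it stands. The module is installed in compiled form; this text tells all that it offers.
- The arm moves only by the tool jog_arm, never from a script. Its argument "increments" is text: rows parted by semicolons, each of 7 numbers parted by spaces: the shift along the tool's x, y, z in m, then the turn, a rotation vector about the tool's x, y, z in rad, then the finger opening in m, from 0 to 0.0854. In form: dx dy dz wx wy wz hand; .... A call has exactly 5 rows; each row is the pose to reach, as a shift and turn from the pose measured when the call began, along the tool's axes at that moment; what a row does not reach only later rows make up. A row lasts 1/12 s, in which the tool goes at most 41.7 mm and 7.16 degrees, less where a joint would pass 70% of its speed; a pose out of reach is approached as far as the arm can. A call with a gripper value outside its range is refused whole. The fingers move at their own pace and stop on an object; the grip force is fixed at half the most. Time passes only in rows, so rows that repeat a pose let the fingers close, or fill a call up. It gives the time, the measured TCP pose, the force and the opening at its end, in the units of the state.
- bot.get_state(): the state, without advancing time (a new reading comes with each control period).
- bot.camera(name): name is "scene" or "top" or "wrist"; returns the picture (400x640x3 uint8, red, green, blue); there is no depth.
- bot.calibration(name): a dict with "fx", "fy", "cx", "cy" (pixels), "extrinsics" (4x4, takes a point from world to camera coordinates); the wrist camera has in their place "mount" (4x4, takes a point from camera to tool coordinates, whose origin is the TCP and whose axes are the tool frame's). Camera axes: x right, y up, looking along -z (the intrinsics and any distortion apply to the point x, -y, -z); pixel columns grow to the right and rows downward; lengths in mm; the calibration is good to about 2 mm. A picture is of the moment at which its call begins: read the wrist's pose just before it. calibration takes no time and is no camera call.
- bot.close_job(): hands the job in, once; it reports no verdict.
Trained networks look in the newest picture that a camera, given by its name, has taken for a name from the list of things; names that differ only in an ending like _2 or _b are one class to them, and where a whole thing is asked for, a point or a joint stands for the part that bears it (a point fixed in the world has none). Each returns a list of dicts, best first, with "p" (0 to 1); they miss things now and then, are a little off and sometimes report something else, mostly with a low value. They report only what shows in the picture. A call takes as long as a camera call. They do not tell look-alikes from the thing itself.
- bot.recognise(name, camera): "uv" ([column, row] in pixels, amid what is visible of it).
- bot.outline_of(name, camera): "region" (400x640 bool, what is visible of it) and "uv" ([column, row] in pixels, amid what is visible of it).
- bot.tip_of(name, camera): "uv" ([column, row] in pixels: a listed point, or the origin of a listed thing).
The state is a dict: "t": time; "joint_pos": joint angles; "joint_vel": joint speeds; "effort": joint torques, N m; "eef_pos": TCP position; "tool_rot": TCP orientation; "ft_force": force on the tool from outside, world axes, zero at the start; "wrist_torque": the same for the moment, N m; "width": finger opening in mm.
Only numpy, scipy, OpenCV 4.12 (cv2) and the standard library are available. Lean on these libraries where they do the work, as an engineer would, in place of code of your own. Each camera call takes 0.05 s, during which the arm holds its last target.

### The job

Pick up the pendulum angle gauge by its wooden grip and stand it upright on the prouder (taller) of the two stud heads, with the gap in the middle of its foot over the head. Then, keeping the foot resting lightly on that head, rock the gauge sideways in the plane of its dial until the swinging pointer settles on the brass mark at the rim, and finish holding it there: still gripped, still on the stud, pointer at rest on the mark. Leave the parts dish, the sash weight and the hand riveter alone.

Things in the scene. Friction and masses are not known exactly. Their poses are not given: they have to be found in the camera images.
- gauge: Pendulum angle gauge, 0.49 kg (varies), upright on the bench. Origin: centre of its underside, level with the soles of its feet; z up, x out of the dial's face (away from the robot at yaw 0), y along the foot. Steel foot 44 (x) by 84 (y) by 16 mm; round case 114 mm across, 24 mm thick in x, centred at z = 70 mm, white dial, glazed. Does not balance on a stud; may turn a little in the fingers.
- gauge_grip (a point): Middle of the wooden grip on top of the gauge, at gauge (0, 0, 150) mm. The grip is 18 mm thick in x, 42 mm in y, from z = 130 to 170 mm; the top of the case below it is at z = 127 mm. Pinch it from above across the 18 mm.
- gauge_seat (a point): Middle of the flat ceiling of the gap in the foot, at gauge (0, 0, 6) mm: the foot's lower 6 mm is cut away for |y| under 13 mm, all across x. The stud's head enters the gap and bears on this ceiling.
- pointer (a joint): Angle of the pointer, a dark 44 mm needle with a bob, swinging freely in the dial's plane about gauge (6, 0, 70) mm, lightly damped (settles in about 1 s), so it hangs plumb. 0 = towards the foot; positive = tip towards the gauge's +y. Leaning the gauge's top towards its own +y by an angle a makes it read +a.
- mark (a joint): Angle of the mark on the dial, same pivot and sense as the pointer; set beforehand between about 0.24 and 0.5 rad on the +y side and locked. The pointer is to read the same.
- pointer_tip (a point): Tip of the pointer, 44 mm from the pivot.
- mark_tip (a point): Middle of the inner edge of the mark, a brass block 9 mm wide at the dial's rim, 44 mm from the pivot; it coincides with pointer_tip when the pointer is on the mark.
- proud_block: Steel block 64 x 64 x 30 mm bolted to the bench, with one upright stud in its middle ending in a ball-shaped head 20 mm across whose top is 70 mm above the bench (its centre 60 mm). Origin: centre of the underside. The stud to use.
- proud_head (a point): Centre of the proud stud's ball-shaped head, 10 mm below its top; it lies 10 mm under the gap's ceiling at any lean while the gauge bears on the head.
- low_block: Look-alike block beside it, the same but its stud head's top is only 50 mm above the bench. Not to be used. Origin: centre of the underside.
- dish: Cream enamel parts dish, 120 mm across, 32 mm high; origin centre of its underside. Leave alone.
- sash_weight: Squat cast-iron sash weight, 68 mm across, 78 mm high; origin centre of its underside. Leave alone.
- riveter: Brass-bodied hand riveter lying down, about 245 mm long, 32 mm high, body along its y; origin under the middle of the brass body. Leave alone.
Not all that is in view belongs to the job. What is shaped like the proud_block but white is not meant.

How it is judged (in metres and radians):
On the way, in this order (a step that is already met when the one before it is completed fails the run):
1. the gauge stands upright (within 0.12 rad) on the proud stud's head, gripped (x of proud_head in the frame of gauge between -0.014 and 0.014 m and y of proud_head in the frame of gauge between -0.006 and 0.006 m and z of proud_head in the frame of gauge between -0.008 and -0.001 m and contact force between gauge and proud_block above 0.3 N and contact force between the fingers and gauge above 1 N and angle between gauge's own z axis and vertical below 0.12 rad), for 0.2 s.
2. rocked on the stud until the pointer is at rest on the mark (x of proud_head in the frame of gauge between -0.014 and 0.014 m and y of proud_head in the frame of gauge between -0.006 and 0.006 m and z of proud_head in the frame of gauge between -0.008 and -0.001 m and contact force between gauge and proud_block above 0.3 N and contact force between the fingers and gauge above 1 N and distance between pointer_tip and mark_tip below 0.004 m and velocity of joint pointer between -0.3 and 0.3 rad/s), for 0.3 s.
At the end, for the whole second after the job is handed in: Holding at the end: gauge gripped (over 1 N), foot on the proud head (0.3 to 25 N), head's centre within 6 mm of the foot's middle along it, 14 mm across, in the gap; pointer tip within 4 mm of the mark's, under 0.3 rad/s; low block untouched; dish, weight, riveter moved under 30 mm (all of step 2 and contact force between gauge and proud_block below 25 N and contact force between gauge and low_block below 0.1 N and distance of each of dish, sash_weight, riveter from where it was at the start of the episode below 0.03 m); the arm keeps its last pose, push and grip.
It fails at once if a bystander is knocked away (distance of any of dish, sash_weight, riveter from where it was at the start of the episode above 0.03 m).
It also fails if it takes over 54 s, if anything falls off the work surface, if the arm or the gripper's body presses on something with over 40 N, if the wrist force passes 120 N, or if a joint passes its speed limit or range.

## Working session

There is one attempt and no reset: what is moved stays moved. The work goes in short steps, Python scripts to look and compute and a tool call to move; the robot and the scene stay as the last step left them, time stands still between calls to the robot, and variables do not carry over. Pictures are saved under pics/ and viewed, and the job is handed in when it is done.

Besides the shell and the picture viewer there is one more tool, called as name(argument=value, ...) on one line, values as JSON. jog_arm: Moves the arm, as the interface text tells. Its arguments: {"type":"object","properties":{"increments":{"type":"string"}},"required":["increments"]}

```bash
mkdir -p pics; cat > h.py <<'E'
import numpy as np, cv2
from scipy.spatial.transform import Rotation as R
from bench import bot
np.set_printoptions(precision=4,suppress=True)
def save(im,n): cv2.imwrite('pics/'+n+'.png',im[:,:,::-1])
def Rt(s): return R.from_euler('xyz',s['tool_rot']).as_matrix()
def ray(cam,uv,s=None):
    c=bot.calibration(cam)
    d=np.array([(uv[0]-c['cx'])/c['fx'],-(uv[1]-c['cy'])/c['fy'],-1.])
    if 'extrinsics' in c:
        E=np.array(c['extrinsics']); r=E[:3,:3].T; o=-r@E[:3,3]
    else:
        M=np.array(c['mount']); r=Rt(s)@M[:3,:3]; o=np.array(s['eef_pos'])+Rt(s)@M[:3,3]
    d=r@d; return o,d/np.linalg.norm(d)
def atz(cam,uv,z,s=None):
    o,d=ray(cam,uv,s); return o+d*(z-o[2])/d[2]
def proj(cam,P,s=None):
    c=bot.calibration(cam); P=np.asarray(P,float)
    if 'extrinsics' in c:
        E=np.array(c['extrinsics']); p=E[:3,:3]@P+E[:3,3]
    else:
        M=np.array(c['mount']); p=Rt(s).T@(P-np.array(s['eef_pos'])); p=M[:3,:3].T@(p-M[:3,3])
    return np.array([c['cx']+c['fx']*p[0]/-p[2], c['cy']-c['fy']*p[1]/-p[2]])
def tri(obs):
    A=np.zeros((3,3));b=np.zeros(3)
    for o,d in obs:
        Q=np.eye(3)-np.outer(d,d);A+=Q;b+=Q@o
    return np.linalg.solve(A,b)
E
python3 - <<'E'
from h import *
s=bot.get_state(); print(s); print(Rt(s))
for c in ['scene','top','wrist']:
    save(bot.camera(c),c+'0'); k=bot.calibration(c); print(c,k)
for c in ['scene','top']:
  for n in ['gauge_grip','gauge','proud_head','proud_block','low_block','mark_tip','pointer_tip','dish','sash_weight','riveter']:
    print(c,n,[(np.round(x['uv'],1),round(x['p'],2)) for x in bot.tip_of(n,c)])
E
```

```text
{'t': 0.0, 'joint_pos': array([-1.0495,  0.5083, -0.2375,  1.5011,  0.1257,  1.1489, -0.1548]), 'joint_vel': array([ 0.0009, -0.0019, -0.    , -0.0003, -0.0002,  0.0006, -0.0006]), 'effort': array([  0.0003, -62.0586,  -2.1865, -24.9665,   0.0127,   0.0117,
        -0.    ]), 'eef_pos': array([252.295 , 571.2452, 230.4408]), 'tool_rot': array([-1.5726, -0.    , -0.4157]), 'ft_force': array([-0.3153,  0.7507, -0.1609]), 'wrist_torque': array([ 0.0203, -0.0872,  0.0244]), 'width': 85.5130029425436}
[[ 0.9148 -0.0007  0.4039]
 [-0.4039 -0.0017  0.9148]
 [ 0.     -1.     -0.0018]]
scene {'fx': 426.64239421895445, 'fy': 426.64239421895445, 'cx': 317.8113701362196, 'cy': 200.80555240100094, 'extrinsics': array([[    0.7707,     0.6369,    -0.0187,  -510.7431],
       [   -0.4513,     0.5664,     0.6896,   168.5454],
       [    0.4498,    -0.523 ,     0.7239, -1455.2919],
       [    0.    ,     0.    ,     0.    ,     1.    ]])}
top {'fx': 423.47529380655374, 'fy': 423.47529380655374, 'cx': 320.05021894032717, 'cy': 200.29394586244447, 'extrinsics': array([[   -0.0229,    -0.9997,     0.0
[... 877 characters left out ...]
5]), 0.74), (array([318.9, 189.7]), 0.5)]
scene dish []
scene sash_weight [(array([386.2, 174.6]), 0.68)]
scene riveter [(array([319.3, 297.6]), 0.66)]
top gauge_grip [(array([279.5, 235.5]), 0.9)]
top gauge [(array([278.7, 235.7]), 0.56)]
top proud_head [(array([378.1, 266.3]), 0.78), (array([374.9, 220.1]), 0.73)]
top proud_block [(array([374.7, 219. ]), 0.79), (array([378.3, 267.6]), 0.78)]
top low_block [(array([445.9, 237.5]), 0.57)]
top mark_tip [(array([447.8, 237.3]), 0.67), (array([278.7, 238.7]), 0.57)]
top pointer_tip []
top dish [(array([273.4, 160.8]), 0.72), (array([198.6, 199.6]), 0.5)]
top sash_weight [(array([195.2, 199.3]), 0.88)]
top riveter [(array([381.8, 149.1]), 0.65)]
```

View pics/scene0.png

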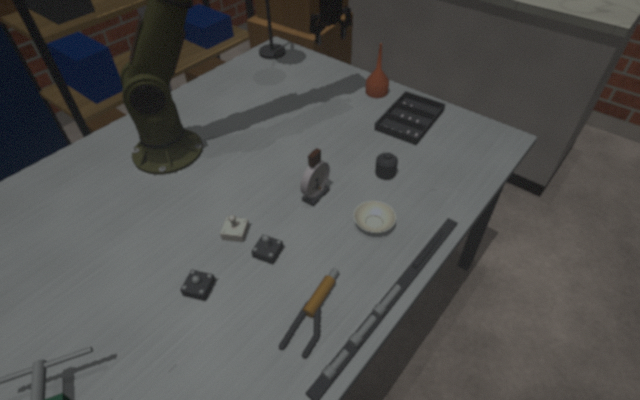

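View pics/top0.png

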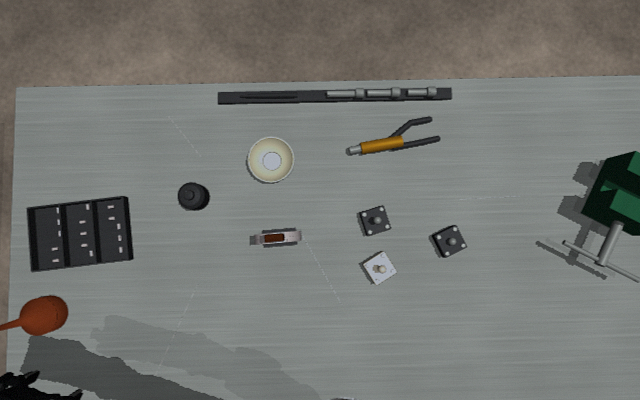

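View pics/wrist0.png

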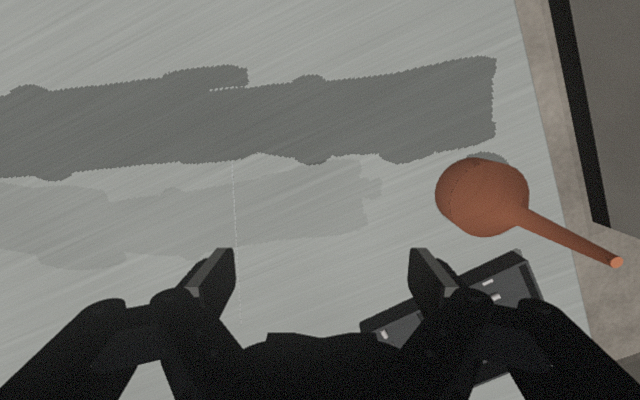

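```bash
python3 - <<'E'
import cv2,numpy as np
a=cv2.imread('pics/scene0.png');b=cv2.imread('pics/top0.png')
f=lambda im,x,y,w,h:cv2.resize(im[y:y+h,x:x+w],(400,300),interpolation=cv2.INTER_CUBIC)
cv2.imwrite('pics/z0.png',np.vstack([np.hstack([f(a,275,140,80,60),f(a,170,205,120,90)]),np.hstack([f(b,235,205,80,60),f(b,345,195,120,90)])]))
E
```

```text
(no output)
```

View pics/z0.png

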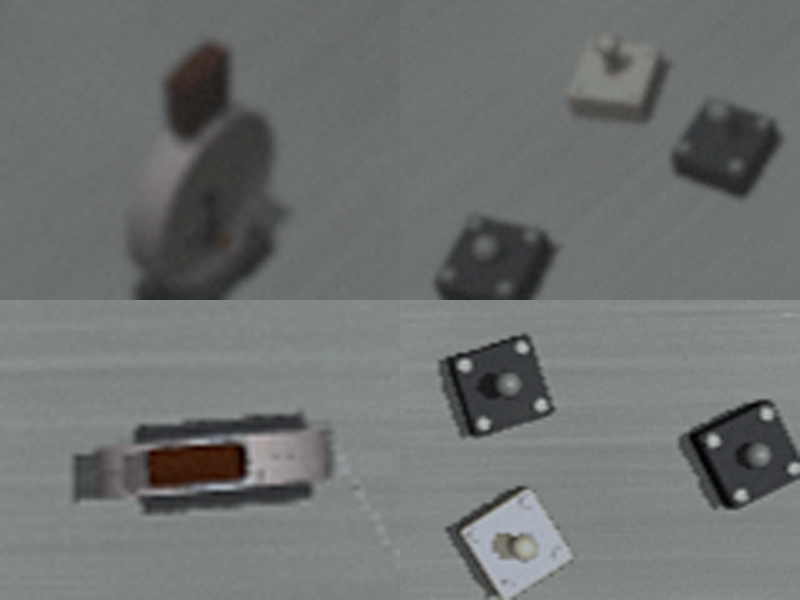

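```bash
python3 - <<'E'
from h import *
for n,a,b in [('A',(265.1,238),(377.7,220.2)),('B',(195.5,278.8),(453,241.8)),('W',(235-0,218.5),(378.1,268))]:
    P=tri([ray('scene',a),ray('top',b)]); print(n,P,proj('scene',P)-a,proj('top',P)-b)
print(tri([ray('scene',(314.3,156.8)),ray('top',(279.5,235.5))]))
im=bot.camera('top')
hsv=cv2.cvtColor(im,cv2.COLOR_RGB2HSV)
m=np.zeros(im.shape[:2],np.uint8); m[225:255,245:310]=1
g=((hsv[...,1]>120)&(m>0)).astype(np.uint8)
ys,xs=np.nonzero(g); print(cv2.minAreaRect(np.c_[xs,ys].astype(np.float32)),len(xs))
r=cv2.minAreaRect(np.c_[xs,ys].astype(np.float32))
bx=cv2.boxPoints(r); print([atz('top',p,170) for p in bx], atz('top',r[0],170))
for n in ['dish','sash_weight','riveter']: print(n,[atz('top',x['uv'],0) for x in bot.recognise(n,'top')])
# block yaw irrelevant; scene ray of bench-pts
for n,uv in [('A',(375,221)),('B',(449,242))]: print(n,atz('top',uv,30))
E
```

```text
A [564.028  -94.0218  61.883 ] [-0.0921  0.0044] [-0.0725 -0.0648]
B [ 506.6973 -283.4569   41.9854] [-0.3662 -0.0022] [-0.2868 -0.2205]
W [446.4803 -92.4686  53.5151] [ 0.0185 -0.0001] [0.0155 0.0136]
[533.8688 141.2995 163.573 ]
((274.0, 237.5), (7.0, 18.0), 90.0) 132
[array([535.9265, 170.626 , 170.    ]), array([535.0229, 131.0971, 170.    ]), array([519.6993, 131.3402, 170.    ]), array([520.6076, 170.817 , 170.    ])] [527.8091 150.9739 170.    ]
dish [array([728.6985, 174.7262,   0.    ])]
sash_weight []
riveter [array([ 770.3839, -159.0183,    0.    ])]
A [562.9421 -91.9204  30.    ]
B [ 505.5615 -277.8255   30.    ]
```

```bash
cat >> h.py <<'E'
def Rdown(yaw,lean=0): # tool z horizontal =(-sin,cos); lean = rot about tool z
    return R.from_euler('xyz',[-np.pi/2,0,yaw]).as_matrix()
def plan(pos,Rg):
    s=bot.get_state(); r=Rt(s); d=r.T@(np.array(pos)-s['eef_pos'])/1000
    w=R.from_matrix(r.T@Rg).as_rotvec()
    print('t',s['t'],'eef',s['eef_pos'],'delta',d,'rot',w, 'nrows',np.linalg.norm(d)/.0417,np.degrees(np.linalg.norm(w))/7.16)
    return d,w
E
python3 - <<'E'
from h import *
plan((527,151,255),Rdown(-np.pi/2+.05))
E
```

```text
t 1.35 eef [252.4692 571.7149 231.2848] delta [ 0.4211 -0.0237 -0.274 ] rot [0.    1.105 0.   ] nrows 12.060480958401502 8.842197914371255
```

jog_arm(increments="0.03 -0.003 -0.02 0 0.08 0 0.085;0.06 -0.006 -0.04 0 0.16 0 0.085;0.09 -0.009 -0.06 0 0.25 0 0.085;0.123 -0.012 -0.08 0 0.34 0 0.085;0.156 -0.015 -0.1 0 0.43 0 0.085")

```text
t: 1.77
eef_pos: [355.3, 415.9, 246.6]
tool_rot: [-1.57, 0.0, -0.85]
ft_force: [0.5, 0.7, -0.8]
width: 84.9
```

```bash
python3 - <<'E'
from h import *
plan((527,151,255),Rdown(-np.pi/2+.05)); print(bot.get_state()['joint_pos'])
E
```

```text
t 1.7667 eef [355.3411 415.856  246.5827] delta [ 0.3123 -0.0085 -0.0459] rot [-0.0003  0.6711 -0.0003] nrows 7.571497025916584 5.370610953106957
[-0.8316  0.3689 -0.1104  1.6845  0.0447  1.0902 -0.2342]
```

jog_arm(increments="0.035 -0.001 -0.005 0 0.08 0 0.085;0.072 -0.002 -0.01 0 0.17 0 0.085;0.11 -0.003 -0.016 0 0.27 0 0.085;0.15 -0.004 -0.022 0 0.37 0 0.085;0.185 -0.005 -0.027 0 0.47 0 0.085")

```text
t: 2.18
eef_pos: [458.3, 256.6, 251.9]
tool_rot: [-1.57, 0.0, -1.326]
ft_force: [0.3, 0.7, -0.1]
width: 85.2
```

```bash
python3 - <<'E'
from h import *
plan((527,151,255),Rdown(-np.pi/2+.05)); print(bot.get_state()['joint_pos'])
E
```

```text
t 2.1833 eef [458.3362 256.5622 251.9189] delta [ 0.1191 -0.003   0.041 ] rot [-0.001   0.1952 -0.0002] nrows 3.0207825446245633 1.5622564992827666
[-0.5959  0.3305  0.0541  1.7309 -0.0196  1.0798 -0.2903]
```

jog_arm(increments="0.03 -0.001 0.01 0 0.05 0 0.085;0.06 -0.002 0.02 0 0.1 0 0.085;0.09 -0.003 0.03 0 0.15 0 0.085;0.119 -0.003 0.041 0 0.195 0 0.085;0.119 -0.003 0.041 0 0.195 0 0.085")

```text
t: 2.6
eef_pos: [530.3, 144.1, 255.3]
tool_rot: [-1.567, -0.003, -1.532]
ft_force: [-0.3, -0.9, 0.6]
width: 85.1
```

```bash
python3 - <<'E'
from h import *
s=bot.get_state(); im=bot.camera('wrist'); save(im,'w1'); print(s['eef_pos'],s['tool_rot'])
for n in ['gauge_grip']: print([(x['uv'],x['p'],atz('wrist',x['uv'],150,s)) for x in bot.tip_of(n,'wrist')])
E
```

```text
[530.322  144.0912 255.2519] [-1.5673 -0.0035 -1.5316]
[([318.7, 190.2], 0.56, array([527.7288, 154.2997, 150.    ]))]
```

View pics/w1.png

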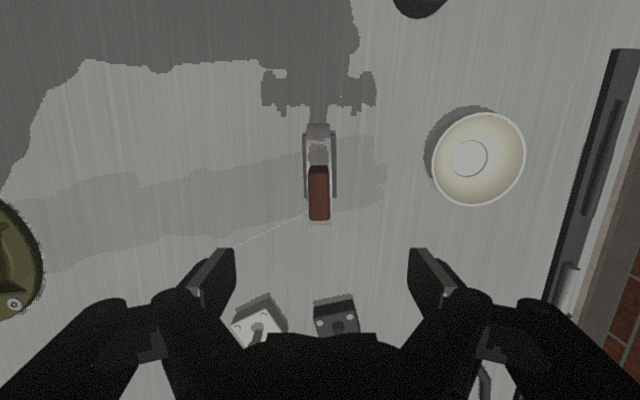

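```bash
python3 - <<'E'
import cv2,numpy as np
a=cv2.imread('pics/w1.png')
cv2.imwrite('pics/z1.png',cv2.resize(a[115:235,270:370],(500,600),interpolation=cv2.INTER_CUBIC))
E
```

```text
(no output)
```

View pics/z1.png

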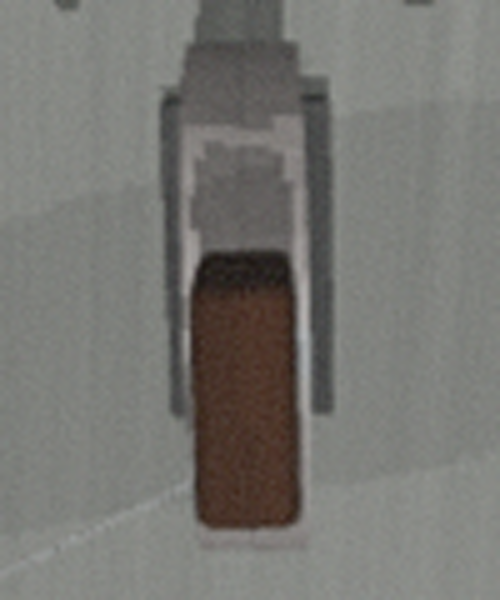

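```bash
python3 - <<'E'
from h import *
s=dict(eef_pos=np.array([530.322,144.0912,255.2519]),tool_rot=[-1.5673,-.0035,-1.5316])
P=[atz('wrist',u,170,s) for u in [(308.8,173),(328.8,173),(309.2,220.2),(330,220.2)]]
print(P,np.mean(P,0)); 
y=(P[0]+P[1]-P[2]-P[3])/2; print(y,np.arctan2(-y[0],y[1]))
f=lambda x,y:atz('wrist',(270+x/5,115+y/5),16,s)
a=(f(163,88)+f(328,88))/2;b=(f(175,412)+f(330,412))/2;d=a-b;print(a,b,(a+b)/2,np.arctan2(-d[0],d[1]))
print(f(163,88),f(328,88),f(175,412),f(330,412))
s=bot.get_state(); print(s['eef_pos'],s['tool_rot'])
E
```

```text
[array([519.27  , 172.8292, 170.    ]), array([535.1201, 173.4511, 170.    ]), array([520.719 , 133.2298, 170.    ]), array([537.9789, 133.896 , 170.    ])] [528.272  153.3515 170.    ]
[-2.1539 39.5772  0.    ] 0.054368664673441834
[525.991 197.717  16.   ] [531.1479 111.9735  16.    ] [528.5695 154.8453  16.    ] 0.0600705060077562
[504.8827 196.8782  16.    ] [547.0994 198.5558  16.    ] [510.0658 111.1532  16.    ] [552.23   112.7938  16.    ]
[527.5031 149.8798 254.909 ] [-1.5698  0.     -1.5232]
```

```bash
python3 - <<'E'
from h import *
plan((528.4,154,133),Rdown(-np.pi/2+.057))
E
```

```text
t 2.7 eef [527.5031 149.8798 254.909 ] delta [-0.0041  0.1219  0.001 ] rot [-0.001  -0.0094 -0.    ] nrows 2.925225458204056 0.07536773717535551
```

jog_arm(increments="-0.004 0.02 0.001 -0.001 -0.009 0 0.085;-0.004 0.05 0.001 -0.001 -0.009 0 0.085;-0.004 0.08 0.001 -0.001 -0.009 0 0.085;-0.004 0.105 0.001 -0.001 -0.009 0 0.085;-0.004 0.12 0.001 -0.001 -0.009 0 0.085")

```text
t: 3.12
eef_pos: [526.3, 155.6, 132.3]
tool_rot: [-1.574, 0.0, -1.511]
ft_force: [-0.5, 0.6, 0.4]
width: 84.9
```

```bash
python3 - <<'E'
from h import *
save(bot.camera('scene'),'s2'); a=bot.camera('wrist'); save(a,'w2')
plan((528.4,154,133),Rdown(-np.pi/2+.057))
E
```

```text
t 3.2167 eef [525.9556 155.2281 132.4358] delta [ 0.0014 -0.0006  0.0024] rot [0.0054 0.0025 0.0004] nrows 0.0669820792614315 0.04783982201515987
```

View pics/w2.png

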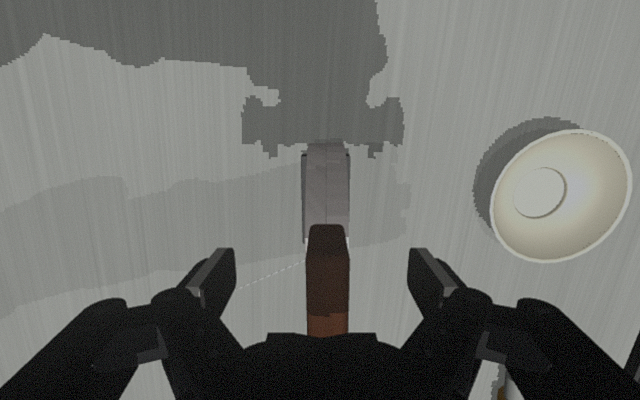

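jog_arm(increments="0.001 0 0.002 0.005 0.003 0 0.06;0.001 0 0.002 0.005 0.003 0 0.03;0.001 0 0.002 0.005 0.003 0 0;0.001 0 0.002 0.005 0.003 0 0;0.001 0 0.002 0.005 0.003 0 0")

```text
t: 3.63
eef_pos: [528.5, 154.6, 133.3]
tool_rot: [-1.57, 0.0, -1.514]
ft_force: [0.3, 0.1, -0.0]
width: 25.0
```

jog_arm(increments="0 0 0 0 0 0 0;0 0 0 0 0 0 0;0 0 0 0 0 0 0;0 0 0 0 0 0 0;0 0 0 0 0 0 0")

```text
t: 4.05
eef_pos: [528.5, 154.6, 133.6]
tool_rot: [-1.569, 0.0, -1.514]
ft_force: [-1.3, -0.4, 4.0]
width: 17.4
```

```bash
python3 - <<'E'
from h import *
save(bot.camera('scene'),'s2'); a=bot.camera('wrist'); save(a,'w3')
s=bot.get_state();print(s['width'],s['ft_force'],s['eef_pos'],s['tool_rot'])
E
```

```text
17.667649048331977 [-1.2255 -0.1679  4.0915] [528.4729 154.5793 133.6037] [-1.5694  0.0002 -1.5141]
```

View pics/w3.png

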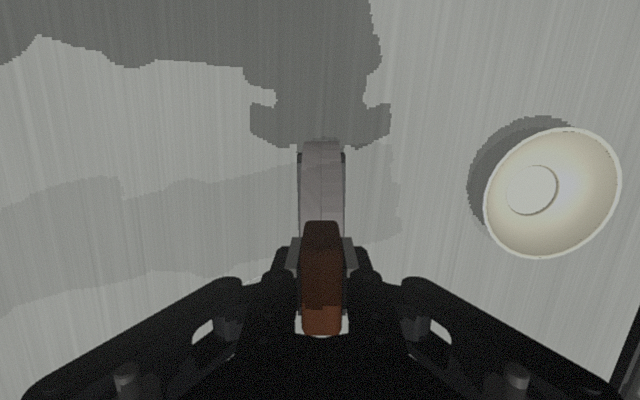

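jog_arm(increments="0 -0.01 0 0 0 0 0;0 -0.03 0 0 0 0 0;0 -0.06 0 0 0 0 0;0 -0.09 0 0 0 0 0;0 -0.11 0 0 0 0 0")

```text
t: 4.57
eef_pos: [528.7, 154.4, 246.3]
tool_rot: [-1.568, 0.0, -1.515]
ft_force: [0.7, -0.1, -5.9]
width: 17.1
```

```bash
python3 - <<'E'
from h import *
s=bot.get_state();print(s['width'],s['ft_force'],s['eef_pos'],s['tool_rot'])
plan((564,-94,250),Rdown(-np.pi/2-.6))
E
```

```text
17.103001610125222 [ 0.746  -0.1331 -5.8543] [528.6888 154.3866 246.2983] [-1.5678  0.0005 -1.5146]
t 4.5667 eef [528.6888 154.3866 246.2983] delta [ 0.25   -0.0038  0.0213] rot [-0.0028  0.6562 -0.0014] nrows 6.0170590280311504 5.251419986074135
```

jog_arm(increments="0.015 0 0.001 0 0.05 0 0;0.04 0 0.003 0 0.13 0 0;0.075 0 0.006 0 0.22 0 0;0.11 0 0.009 0 0.31 0 0;0.14 0 0.012 0 0.4 0 0")

```text
t: 4.98
eef_pos: [547.8, 12.1, 245.8]
tool_rot: [-1.569, -0.0, -1.921]
ft_force: [-0.6, -0.4, -3.9]
width: 17.3
```

```bash
python3 - <<'E'
from h import *
plan((564,-94,250),Rdown(-np.pi/2-.6))
E
```

```text
t 4.9833 eef [547.8374  12.0973 245.8393] delta [ 0.0941 -0.0041  0.0516] rot [-0.0018  0.2496 -0.0002] nrows 2.5755870298580033 1.9974748482539262
```

jog_arm(increments="0.025 -0.001 0.013 0 0.06 0 0;0.05 -0.002 0.026 0 0.13 0 0;0.07 -0.003 0.039 0 0.19 0 0;0.085 -0.004 0.047 0 0.23 0 0;0.094 -0.004 0.052 0 0.25 0 0")

```text
t: 5.4
eef_pos: [564.0, -96.9, 249.6]
tool_rot: [-1.569, -0.001, -2.177]
ft_force: [0.5, -0.4, -4.1]
width: 16.9
```

jog_arm(increments="0 0 0 0 0 0 0;0 0 0 0 0 0 0;0 0 0 0 0 0 0;0 0 0 0 0 0 0;0 0 0 0 0 0 0")

```text
t: 5.82
eef_pos: [564.0, -95.3, 249.6]
tool_rot: [-1.57, -0.0, -2.174]
ft_force: [-0.4, -0.1, -4.3]
width: 17.0
```

```bash
python3 - <<'E'
from h import *
s=bot.get_state();print(s['t'],s['width'],s['ft_force'],s['eef_pos'],s['tool_rot'])
a=bot.camera('scene');save(a,'s4')
u,v=proj('scene',s['eef_pos']-[0,0,90]).astype(int);print(u,v)
cv2.imwrite('pics/z4.png',cv2.resize(a[v-60:v+60,u-50:u+50,::-1],(500,600),interpolation=cv2.INTER_CUBIC))
for n in ['mark_tip','pointer_tip','gauge_seat','gauge_grip','proud_head']:
  print(n,[(np.round(x['uv'],1),round(x['p'],2)) for x in bot.tip_of(n,'scene')])
E
```

```text
5.8167 16.956848985107634 [-0.3755 -0.0863 -4.3464] [564.0002 -95.3224 249.5764] [-1.5697 -0.0005 -2.174 ]
260 213
mark_tip []
pointer_tip [(array([260.3, 220.2]), 0.54)]
gauge_seat [(array([263.1, 225.6]), 0.64), (array([261.4, 221. ]), 0.48), (array([319.4, 297.7]), 0.36)]
gauge_grip [(array([251.1, 184.3]), 0.64)]
proud_head [(array([265.4, 242.1]), 0.93), (array([230.2, 215.3]), 0.84)]
```

View pics/z4.png

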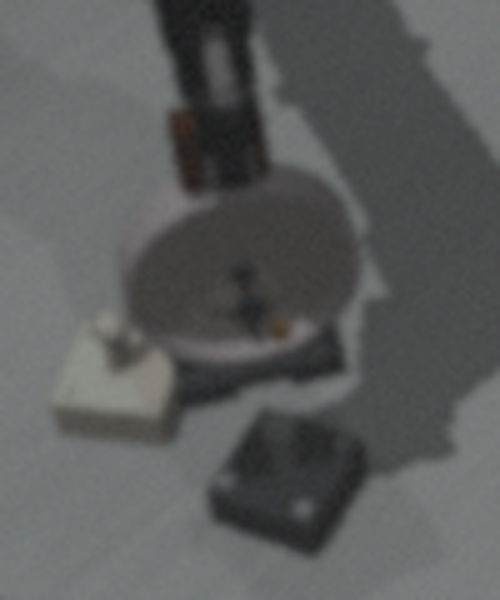

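```bash
cat >> h.py <<'E'
def avg(cam,n):
    return np.mean([bot.camera(cam).astype(np.float32) for _ in range(n)],0)
def crop(a,u,v,w,h,name,S=None):
    c=a[int(v-h/2):int(v+h/2),int(u-w/2):int(u+w/2)]
    lo,hi=np.percentile(c,1),np.percentile(c,99.5)
    c=np.clip((c-lo)/(hi-lo)*255,0,255).astype(np.uint8)
    k=min(800/w,600/h); cv2.imwrite('pics/'+name+'.png',cv2.resize(c,None,fx=k,fy=k,interpolation=cv2.INTER_CUBIC)[:,:,::-1]); print(name,'k',k,'org',int(u-w/2),int(v-h/2))
E
python3 - <<'E'
from h import *
a=avg('scene',6); np.save('s5.npy',a); crop(a,260,216,60,45,'z5')
s=bot.get_state(); print(s['eef_pos'],s['tool_rot'])
E
```

```text
z5 k 13.333333333333334 org 230 193
[563.9547 -96.9923 249.6288] [-1.5691 -0.0011 -2.1767]
```

View pics/z5.png

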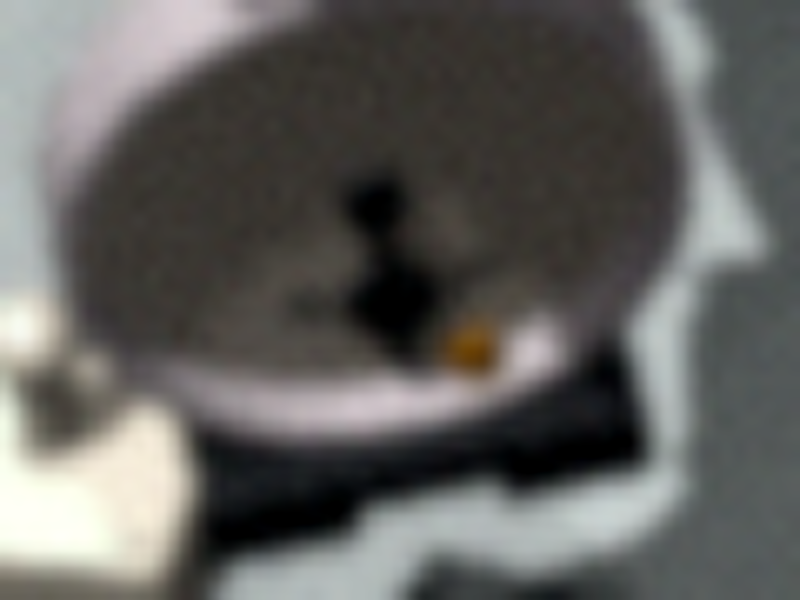

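```bash
cat >> h.py <<'E'
# gauge frame in tool: gauge x=tool z, gauge z=-tool y, gauge y = z x x = (-ty) x tz = -(tx) 
H=133.6
def gT(s,dy=0):
    r=Rt(s); Rg=np.c_[r[:,2],-r[:,0],-r[:,1]]; o=np.array(s['eef_pos'])-Rg@np.array([0,dy,H]); return Rg,o
def gp(s,p,dy=0):
    Rg,o=gT(s,dy); return o+Rg@np.array(p,float)
def onplane(uv,s,x,dy=0,cam='scene'):
    Rg,o=gT(s,dy); c,d=ray(cam,uv); n=Rg[:,0]; t=n@(o+n*x-c)/(n@d); return Rg.T@(c+d*t-o)
E
python3 - <<'E'
from h import *
for i in range(4):
    s=bot.get_state(); print(s['t'],s['eef_pos'],s['tool_rot'],s['joint_vel'][:2]); bot.camera('top')
for n,p in [('pivot',(6,0,70)),('tip0',(6,0,26)),('m.24',(6,44*np.sin(.24),70-44*np.cos(.24))),('m.5',(6,44*np.sin(.5),70-44*np.cos(.5)))]:
    print(n,proj('scene',gp(s,p)))
for n,uv in [('piv',(258.1,208)),('tip',(260.8,220)),('mark',(265.25,219.25)),('markin',(264.5,218))]: print(n,onplane(uv,s,8))
print('seat',proj('scene',gp(s,(0,0,6))))
E
```

```text
6.4167 [563.9547 -96.9923 249.6288] [-1.5691 -0.0011 -2.1767] [0.0004 0.0024]
6.4667 [563.9445 -96.9971 249.6004] [-1.5691 -0.0011 -2.1767] [0.0001 0.0013]
6.5167 [563.9478 -96.9809 249.6155] [-1.5691 -0.0011 -2.1767] [0.002  0.0004]
6.5667 [563.958  -97.0123 249.6392] [-1.569  -0.0011 -2.1766] [ 0.0014 -0.0015]
pivot [258.8898 207.9129]
tip0 [261.0113 220.124 ]
m.24 [265.1622 218.8635]
m.5 [269.2594 216.8139]
piv [ 8.     -1.97   72.3799]
tip [ 8.     -0.5621 28.8387]
mark [ 8.     10.3792 28.0387]
markin [ 8.     9.072 33.079]
seat [261.4919 223.6709]
```

```bash
python3 - <<'E'
from h import *
for uv in [(265.1,238),(265.9,238)]: print(atz('scene',uv,60))
print(atz('top',(377.7,220.2),60), atz('top',(375,221),30))
a=np.load('s5.npy'); crop(a,264,243,60,45,'z6')
E
```

```text
[562.987 -92.91   60.   ]
[564.6163 -91.6041  60.    ]
[563.9207 -94.4703  60.    ] [562.9421 -91.9204  30.    ]
z6 k 13.333333333333334 org 234 220
```

View pics/z6.png

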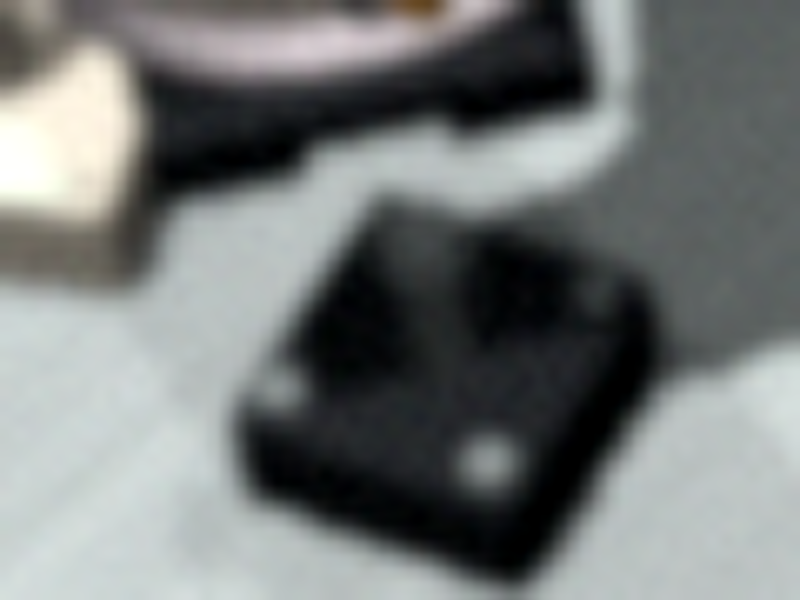

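```bash
python3 - <<'E'
from h import *
s=bot.get_state()
for y in (-13,13): print(proj('scene',gp(s,(22,y,3))))
px=lambda x,y,k,ox,oy:((x+.5)/k-.5+ox,(y+.5)/k-.5+oy)
L=px(305,170,13.333,234,220);Rr=px(455,133,13.333,234,220);print(L,Rr)
print(onplane(L,s,22),onplane(Rr,s,22))
print(atz('scene',px(418,255,13.333,234,220),60))
piv=px(375,200,13.333,230,193);print(piv,onplane(piv,s,8))
E
```

```text
[258.0471 232.1341]
[268.4524 229.8081]
(256.41307282682067, 232.28781969549237) (267.6633540838521, 229.51275031875798)
[ 22.     -16.966    3.7805] [22.     11.2039  4.7476]
[564.1022 -94.8309  60.    ]
(257.663204080102, 207.53787594689868) [ 8.     -2.7915 74.2248]
```

```bash
python3 - <<'E'
from h import *
plan((565.2,-93,203),Rdown(-2.175))
E
```

```text
t 6.6167 eef [563.9295 -96.9869 249.6098] delta [-0.0041  0.0466 -0.0013] rot [-0.0017 -0.0017  0.0011] nrows 1.1222364187096199 0.020884919741799002
```

jog_arm(increments="-0.003 0.005 -0.001 -0.0017 -0.0017 0.001 0;-0.004 0.015 -0.0013 -0.0017 -0.0017 0.001 0;-0.004 0.028 -0.0013 -0.0017 -0.0017 0.001 0;-0.004 0.039 -0.0013 -0.0017 -0.0017 0.001 0;-0.004 0.0465 -0.0013 -0.0017 -0.0017 0.001 0")

```text
t: 7.03
eef_pos: [564.5, -92.5, 201.1]
tool_rot: [-1.573, -0.001, -2.175]
ft_force: [-0.3, 0.5, -5.2]
width: 17.5
```

```bash
python3 - <<'E'
from h import *
a=avg('scene',4); 
s=bot.get_state(); print(s['t'],s['eef_pos'],s['tool_rot'],s['ft_force'])
crop(a,262,230,60,45,'z7')
E
```

```text
7.2333 [565.2819 -92.9978 202.9959] [-1.571  -0.0002 -2.175 ] [ 0.6155  0.3281 -3.9127]
z7 k 13.333333333333334 org 232 207
```

View pics/z7.png

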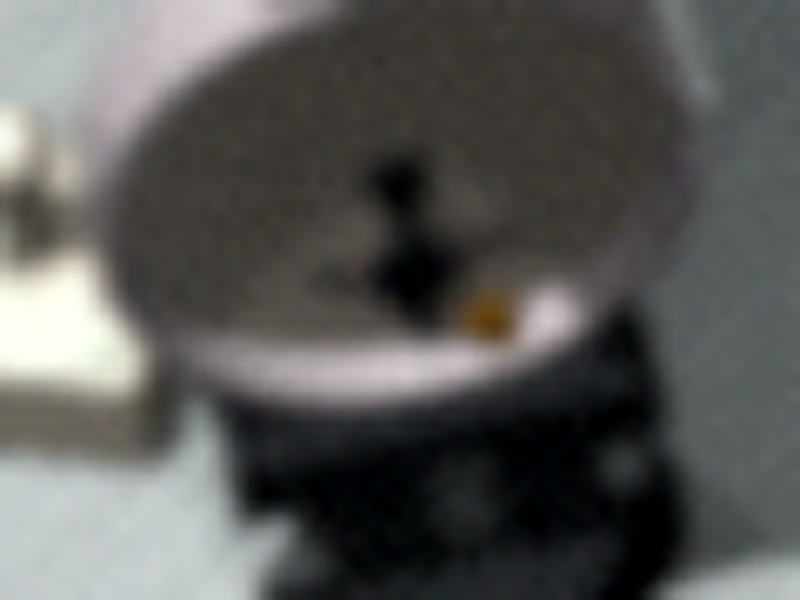

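```bash
cat >> h.py <<'E'
def dark(a,u,v,w,h,name,hi=70):
    c=a[int(v-h/2):int(v+h/2),int(u-w/2):int(u+w/2)]
    c=np.clip(c/hi,0,1)**.6*255
    k=min(800/w,600/h); cv2.imwrite('pics/'+name+'.png',cv2.resize(c.astype(np.uint8),None,fx=k,fy=k,interpolation=cv2.INTER_CUBIC)[:,:,::-1]); print(name,k,int(u-w/2),int(v-h/2))
E
python3 - <<'E'
from h import *
a=avg('scene',4); np.save('s8.npy',a)
dark(a,265,240,40,30,'z8',60)
s=bot.get_state()
f=lambda p:((np.array(p)-[245,225]+.5)*20-.5)
for y in (-42,-13,13,42):print(y,f(proj('scene',gp(s,(22,y,0)))),f(proj('scene',gp(s,(22,y,6)))))
print(f(proj('scene',(565,-93,60))))
E
```

```text
z8 20.0 245 225
-42 [123.5267 436.5581] [117.178  407.3586]
-13 [349.3235 384.3572] [343.9118 355.0848]
13 [549.9771 337.969 ] [545.391  308.6335]
42 [771.8189 286.6825] [768.1376 257.279 ]
[422.0899 277.5207]
```

View pics/z8.png

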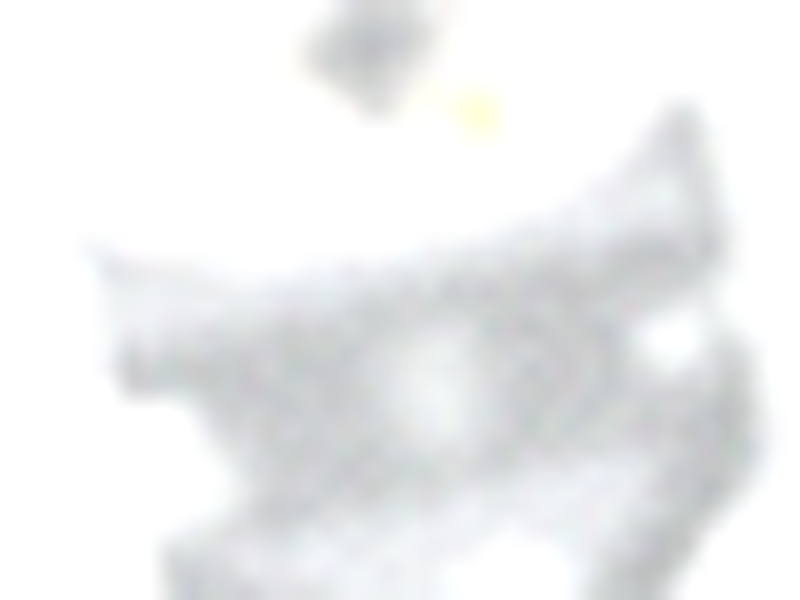

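```bash
python3 - <<'E'
from h import *
a=np.load('s8.npy');s=bot.get_state()
f=lambda p:((np.array(p)-[245,225]+.5)*20-.5)
for z in (-9,-15,-20,-30,-39):print(z,f(proj('scene',gp(s,(0,0,z))))+[-26,-33], f(proj('scene',gp(s,(0,10,z))))+[-26,-33])
print(f(proj('scene',(564.1,-94.8,60))),f(proj('scene',(564.1,-94.8,30))))
dark(a,265,242,40,30,'z9',130)
E
```

```text
-9 [398.4929 242.6463] [474.1104 225.3083]
-15 [403.4548 271.4965] [478.7699 254.1808]
-20 [407.5602 295.3668] [482.6251 278.07  ]
-30 [415.6917 342.6464] [490.2613 325.3874]
-39 [422.921  384.6802] [497.0503 367.4557]
[407.4207 282.6055] [431.9958 424.2478]
z9 20.0 245 227
```

View pics/z9.png

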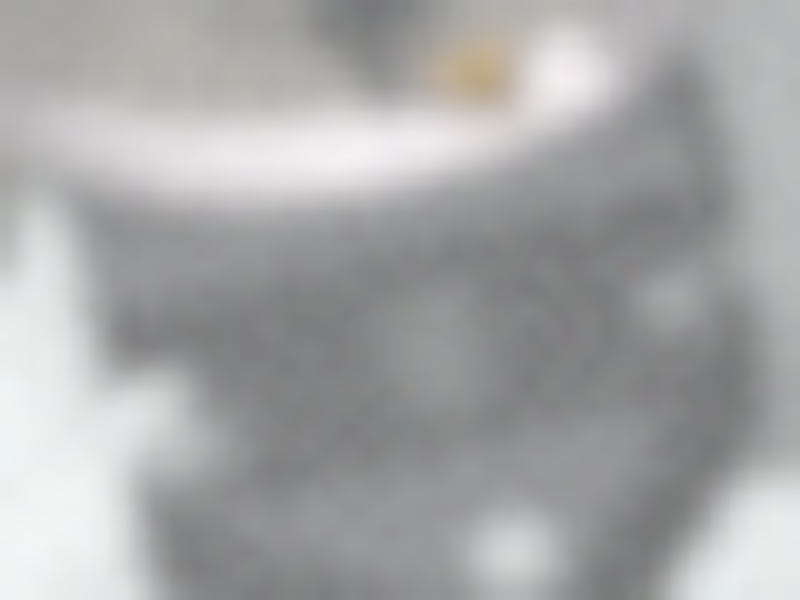

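jog_arm(increments="-0.001 0.001 0 0 0 0 0;-0.001 0.0025 0 0 0 0 0;-0.001 0.004 0 0 0 0 0;-0.001 0.005 0 0 0 0 0;-0.001 0.005 0 0 0 0 0")

```text
t: 7.85
eef_pos: [566.0, -92.3, 198.4]
tool_rot: [-1.57, 0.0, -2.175]
ft_force: [0.2, 0.2, -4.3]
width: 17.2
```

```bash
python3 - <<'E'
from h import *
bot.camera('top')
s=bot.get_state(); print(s['t'],s['eef_pos'],s['tool_rot'],s['ft_force'],s['wrist_torque'])
E
```

```text
7.9 [566.0084 -92.3066 198.5341] [-1.5701  0.0003 -2.175 ] [-0.6188 -0.1025 -4.298 ] [ 0.065  -0.0381 -0.0205]
```

No contact yet (force still −4.3 N); go down in sub-millimetre steps.

jog_arm(increments="0 0.0005 0 0 0 0 0;0 0.001 0 0 0 0 0;0 0.0015 0 0 0 0 0;0 0.0015 0 0 0 0 0;0 0.0015 0 0 0 0 0")

```text
t: 8.32
eef_pos: [566.1, -92.3, 197.4]
tool_rot: [-1.57, 0.001, -2.175]
ft_force: [-0.9, 0.2, -0.3]
width: 17.3
```

```bash
python3 - <<'E'
from h import *
bot.camera('top')
s=bot.get_state(); print(s['t'],s['eef_pos'],s['tool_rot'],s['ft_force'],s['wrist_torque'])
E
```

```text
8.3667 [566.1209 -92.336  197.3359] [-1.5697  0.0006 -2.1751] [-0.0702  0.9888 -0.4236] [0.0572 0.1937 0.0453]
```

jog_arm(increments="0 0.0003 0 0 0 0 0;0 0.0003 0 0 0 0 0;0 0.0003 0 0 0 0 0;0 0.0003 0 0 0 0 0;0 0.0003 0 0 0 0 0")

```text
t: 8.78
eef_pos: [566.2, -92.4, 197.2]
tool_rot: [-1.57, 0.001, -2.175]
ft_force: [-1.6, 0.3, 1.8]
width: 17.3
```

jog_arm(increments="-0.0014 0.0003 0 0 0 -0.01 0;-0.0042 0.0004 0 0 0 -0.03 0;-0.0076 0.0005 0 0 0 -0.055 0;-0.0110 0.0007 0 0 0 -0.08 0;-0.0137 0.001 0 0 0 -0.1 0")

```text
t: 9.2
eef_pos: [574.1, -80.9, 196.3]
tool_rot: [-1.569, -0.103, -2.174]
ft_force: [-2.3, -1.2, 4.6]
width: 17.3
```

```bash
python3 - <<'E'
from h import *
bot.camera('top')
s=bot.get_state(); print(s['t'],s['eef_pos'],s['tool_rot'],s['ft_force'],s['wrist_torque'])
Rg,o=gT(s); print('lean',np.arcsin(Rg[:,2]@[np.sin(.604),np.cos(.604),0]),'head if at C:',gp(s,(0,0,-4)))
E
```

```text
9.25 [574.8081 -79.6244 196.0964] [-1.5694 -0.1032 -2.1724] [-1.2842 -0.0732  5.6376] [-0.5741  0.7986  0.0139]
lean 0.10318564351231958 head if at C: [566.9498 -91.4218  59.2285]
```

```bash
cat >> h.py <<'E'
def lean(a,C=(566.1,-92.4,59.4),yaw=-2.175):
    r=Rdown(yaw)@R.from_rotvec([0,0,-a]).as_matrix()
    return plan(np.array(C)+r@np.array([0,-137.6,0]),r)
def rep():
    s=bot.get_state(); Rg,o=gT(s)
    print(s['t'],'lean',np.arcsin(Rg[:,2]@[np.sin(.604),np.cos(.604),0]),'C',gp(s,(0,0,-4)),s['tool_rot'],'F',s['ft_force'],s['width'])
E
python3 - <<'E'
from h import *
rep()
lean(.15);lean(.2);lean(.25)
E
```

```text
9.25 lean 0.10318564351231958 C [566.9498 -91.4218  59.2285] [-1.5694 -0.1032 -2.1724] F [-1.2842 -0.0732  5.6376] 17.16450508666397
t 9.25 eef [574.8081 -79.6244 196.0964] delta [-0.0051  0.0001  0.0001] rot [-0.0018  0.0026 -0.0468] nrows 0.12332870215959904 0.37543087058841335
t 9.25 eef [574.8081 -79.6244 196.0964] delta [-0.012   0.0006  0.0001] rot [-0.0018  0.0025 -0.0968] nrows 0.28820041773965316 0.7751129651296773
t 9.25 eef [574.8081 -79.6244 196.0964] delta [-0.0188  0.0014  0.0001] rot [-0.0019  0.0025 -0.1468] nrows 0.4529011630766969 1.175086359006019
```

jog_arm(increments="-0.001 0 0 0 0 -0.015 0;-0.003 0 0 -0.001 0.001 -0.035 0;-0.006 0.0001 0 -0.002 0.002 -0.055 0;-0.009 0.0003 0 -0.002 0.002 -0.077 0;-0.012 0.0006 0 -0.002 0.0025 -0.097 0")

```text
t: 9.67
eef_pos: [581.9, -69.7, 194.2]
tool_rot: [-1.571, -0.203, -2.175]
ft_force: [-0.6, -0.4, 1.3]
width: 17.6
```

```bash
python3 - <<'E'
from h import *
bot.camera('top');rep()
for i in range(6): bot.camera('top')
a=avg('scene',6);np.save('s10.npy',a)
rep(); crop(a,264,224,60,45,'z10')
lean(.25)
E
```

```text
9.7167 lean 0.20395562565277336 C [566.5795 -91.3611  59.0207] [-1.5711 -0.204  -2.1726] F [ 0.2128 -1.0517  4.9468] 17.198313423098952
10.3167 lean 0.1996757391279506 C [566.1225 -92.2538  59.3753] [-1.5709 -0.1997 -2.1752] F [0.6234 0.4356 0.1716] 17.195043821745557
z10 k 13.333333333333334 org 234 201
t 10.3167 eef [581.6391 -69.8004 194.2413] delta [-0.0068  0.0002  0.    ] rot [ 0.0001 -0.0002 -0.0503] nrows 0.16280038885879775 0.40270827707551476
```

View pics/z10.png

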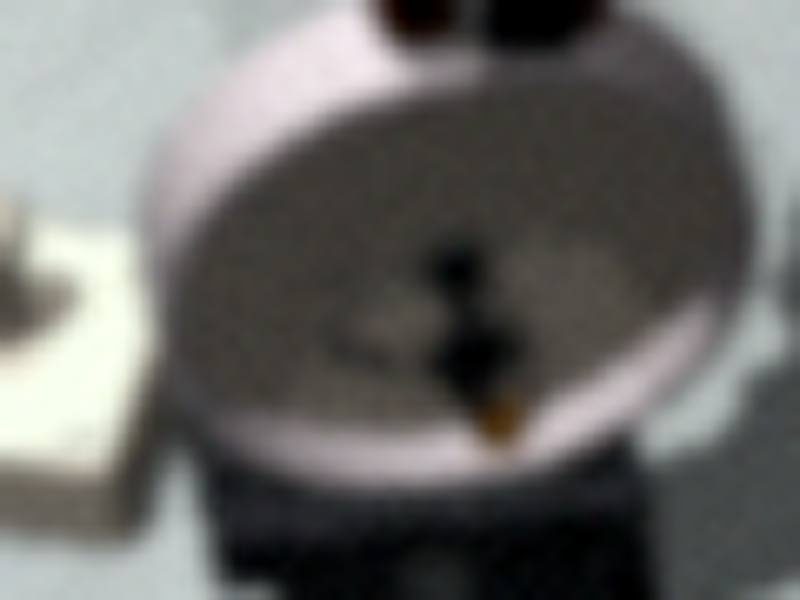

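jog_arm(increments="-0.001 0 0 0 0 -0.008 0;-0.003 0.0001 0 0 0 -0.02 0;-0.0045 0.0001 0 0 0 -0.033 0;-0.006 0.0002 0 0 0 -0.043 0;-0.006 0.0002 0 0 0 -0.043 0")

```text
t: 10.73
eef_pos: [585.2, -64.6, 192.7]
tool_rot: [-1.571, -0.245, -2.174]
ft_force: [-2.3, -0.8, 3.3]
width: 17.0
```

```bash
python3 - <<'E'
from h import *
for i in range(16): bot.camera('top')
a=avg('scene',8);np.save('s11.npy',a)
rep(); crop(a,264,224,40,30,'z11')
s=bot.get_state();print(Rt(s))
lean(.245)
print([(x['uv'],x['p']) for x in bot.tip_of('mark_tip','scene')],[(x['uv'],x['p']) for x in bot.tip_of('pointer_tip','scene')])
for p in [(6,0,70)]+[(6,44*np.sin(t),70-44*np.cos(t)) for t in (.2,.24,.28,.32)]: print(((proj('scene',gp(s,p))-[244,209]+.5)*20-.5))
E
```

```text
11.9333 lean 0.24277724145491458 C [566.0967 -92.2188  59.3003] [-1.5709 -0.2428 -2.1751] F [-0.8279 -1.3599  0.426 ] 17.468067972443542
z11 k 20.0 org 244 209
[[-0.5516 -0.1367  0.8229]
 [-0.7987 -0.1977 -0.5683]
 [ 0.2404 -0.9707 -0.0001]]
t 11.9333 eef [584.9069 -65.0086 192.865 ] delta [-0.0001 -0.0001  0.0001] rot [ 0.0002 -0.0001 -0.0022] nrows 0.004160321578686768 0.017866745907765633
[([266.1, 253.5], 0.67)] [([263.8, 235.1], 0.68), ([273.3, 230.1], 0.54)]
[541.7709 242.6794]
[561.343  471.9838]
[574.9044 469.1159]
[588.4067 465.8981]
[601.8301 462.3353]
```

View pics/z11.png

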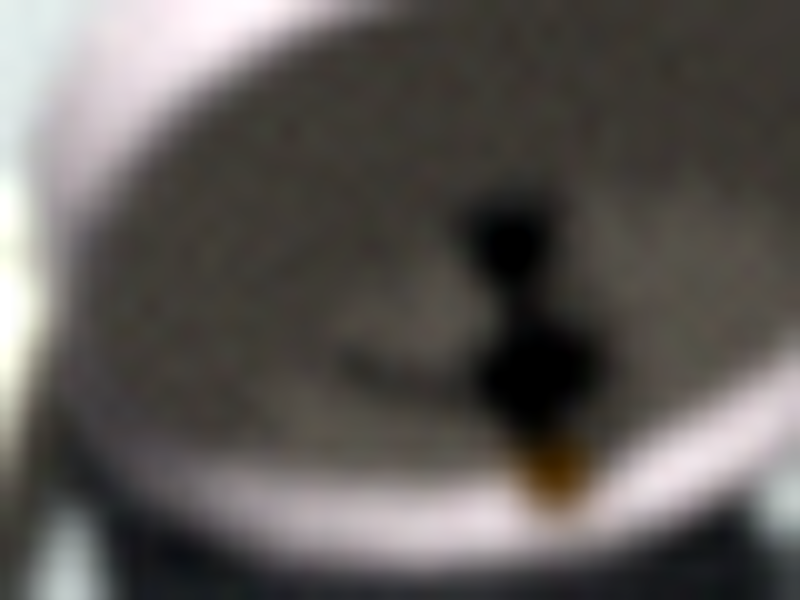

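```bash
python3 - <<'E'
from h import *
a=np.load('s11.npy')
dark(a,265,238,40,30,'z12',130)
c=a[225:240,262:280]; m=(c[...,0]-c[...,2]); m=np.clip(m-15,0,None); yy,xx=np.mgrid[225:240,262:280]
print((m*xx).sum()/m.sum(),(m*yy).sum()/m.sum(),m.max())
rep()
E
```

```text
z12 20.0 245 223
271.32947976878614 232.41040462427745 6.625
12.0333 lean 0.2427181253593891 C [566.1035 -92.218   59.3011] [-1.5709 -0.2427 -2.1752] F [-0.0894 -0.1167  0.6236] 17.248315205308124
```

View pics/z12.png

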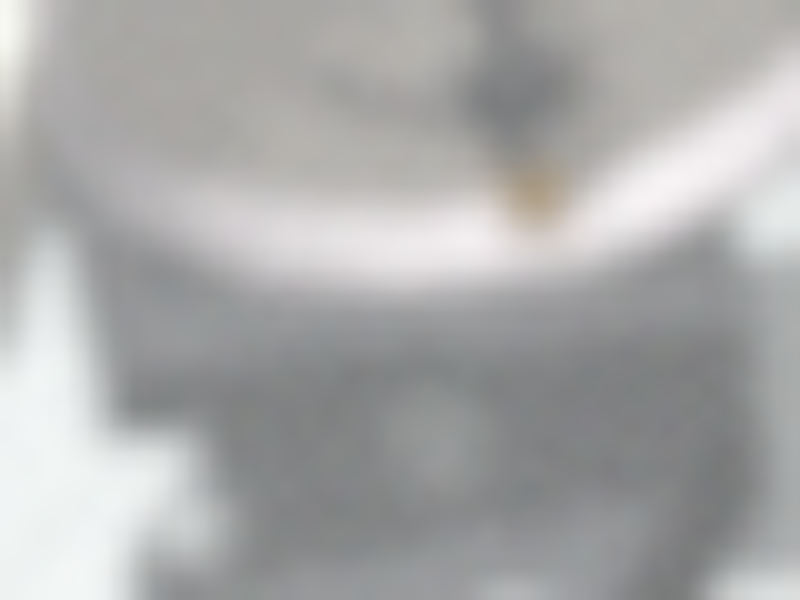

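```bash
python3 - <<'E'
from h import *
print(bot.close_job()); rep()
E
```

```text
the job is handed in; nothing more can be done
None
the job is handed in; nothing more can be done
```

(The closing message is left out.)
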